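# Reach the rear pack on a crowded stock hook

### The arm

A 6-joint arm with a two-finger parallel gripper is mounted at the origin on a cart in front of the work surface, level with it; the furniture and walls round the work are solid. World frame = base frame: x ahead of the robot, y to its left, z up, the work surface at z = 0. Lengths are in m, angles in rad, forces in N, time in s.
With the tool pointing down it reaches from about 0.275 to 0.875 m from the base axis. Payload 12.5 kg.
Tool frame: the origin (TCP) lies at the very end of the fingers, on their centre line; the grasp point (between the pads) lies 19 mm behind it; z points along the fingers, y is the line along which they close (so a half turn about z gives the same grasp; the last joint's range is limited). The gripper opens to 85 mm and grips with 20 to 120 N. Pads are 22 mm wide; open, the fingers measure 114 mm over their backs; the gripper's body (76 mm by 85 mm) begins 54 mm behind the grasp point. The pads swing forward as they close: fully open they stand 13 mm farther back than shut.
Start: joints at [1.184, 0.351, 1.652, -0, 1.139, -0.085], TCP at [0.163, 0.525, 0.209] pointing down, gripper open.
Joint ranges: [-2.75, 2.75], [-0.79, 2.1], [0.01, 2.65], [-1.57, 4.71], [0.07, 3.14], [-2.87, 2.87]. Speed limits (rad/s): [2.22, 2.22, 2.79, 3.14, 3.14, 3.14].

### API

Orientations are given as a 3x3 rotation matrix whose columns are the frame's x, y, z axes.
In Python, from bench import manip gives the robot as it stands. Calls block until the motion is done:
- manip.move_ptp(position, orientation): joint-space move of the TCP to a pose.
- manip.move_l(position, attitude=None, max_speed=0.15): straight line of the TCP; attitude=None keeps the orientation; max_speed is the mean speed in m/s.
- manip.move_j(angles): joint-space move.
- manip.set_gripper(opening, effort=None): opening from 0.0 (shut) to 1.0 (fully open); effort is the grip in N (None keeps the last); returns when the fingers have stopped.
- manip.dwell(seconds).
- manip.inverse_kinematics(position, orientation): joint angles nearest the present ones, or None.
- manip.grab_frame(name): name is "scene" or "top"; returns (picture, depth): 400x640x3 uint8, red, green, blue; 400x640 float32, m along the optical axis (not along the pixel's ray), 0 where there is no reading.
- manip.get_calibration(name): a dict with "camera_matrix" (3x3 intrinsics, pixels), "R" (3x3) and "t" (3): a world point X has camera coordinates R X + t. Camera axes: x right, y down, z forward; pixel columns grow to the right and rows downward; lengths in m; the calibration is good to about 2 mm. A picture is of the moment at which its call begins. get_calibration takes no time and is no camera call.
A pose or a line that the arm cannot do raises manip.Unreachable and nothing moves.
- manip.sign_off(): hands the job in; it is judged then, once.
Trained networks look in the newest picture that a camera, given by its name, has taken for a name from the list of things; names that differ only in an ending like _2 or _b are one class to them, and where a whole thing is asked for, a point or a joint stands for the part that bears it (a point fixed in the world has none). Each returns a list of dicts, best first, with "confidence" (0 to 1); they miss things now and then, are a little off and sometimes report something else, mostly with a low value. They report only what shows in the picture. A call takes as long as a camera call.
- manip.look_for(camera, name): "at" ([x, y, z] in m, in world coordinates, good to about 4 mm: the middle of the surface that is visible of it).
Readings, each from a call of its own:
- manip.current_time(): time.
- manip.current_qpos(): joint angles.
- manip.current_joint_vel(): joint speeds.
- manip.current_joint_torque(): joint torques, N m.
- manip.current_ee_pos(): TCP position.
- manip.current_tcp_rot(): TCP orientation.
- manip.current_force(): force on the tool from outside, world axes, zero at the start.
- manip.current_ft_torque(): the same for the moment, N m.
- manip.current_grip_width(): opening from 0.0 (shut) to 1.0 (fully open).
- manip.current_grip_force(): force on a finger pad.
Only numpy, scipy, OpenCV 4.12 (cv2) and the standard library are available. Lean on these libraries where they do the work, as an engineer would, in place of code of your own. Each camera call takes 0.05 s, during which the arm holds its last target. There are 200 camera calls.

### The job

The blue refill pack hangs behind the orange one on the same hook. Move the orange pack to the spare hook and slide it back until it presses in the sprung stock plunger there, by feel: a firm push of about 5 to 15 N, never over 20 N; leave it hanging on that hook. Then take the blue pack off its hook and stand it gently upright on the notepad, without dropping either pack or disturbing the bottles.

Things in the scene. Friction and masses are not known exactly. Their poses are not given: they have to be found in the camera images.
- orange_pack: Orange supply pack, at the start the front one on the full stand. Box 24 mm deep (x) x 40 wide (y) x 55 tall; on the middle of its top a stiff hang tab, 4 mm thick (x), 38 wide, up to 86 mm above the underside, with a window 20 mm wide, 57 to 79 mm above the underside. About 80 g. Origin: centre of underside, z up, x along the hook away from its free end.
- blue_pack: Blue supply pack, at the start hanging 32 mm behind the orange one. Box 24 mm deep (x) x 40 wide (y) x 55 tall; on the middle of its top a stiff hang tab, 4 mm thick (x), 38 wide, up to 86 mm above the underside, with a window 20 mm wide, 57 to 79 mm above the underside. About 80 g. Origin: centre of underside, z up, x along the hook away from its free end.
- full_stand: Hook stand with both packs. Fixed base plate 120 x 76 x 10 mm; slim post at x +50 to +62 mm, top 152 mm; 8 mm round bar running level from it to -x (towards the robot), axis at y 0, 150 mm up; nothing above it. Origin at table height under the bar. A fixed grey plate (front at x +31 mm) keeps packs off the post.
- spare_stand: Spare hook stand, its hook empty, left or right of the full one. Fixed base plate 120 x 76 x 10 mm; slim post at x +50 to +62 mm, top 152 mm; 8 mm round bar running level from it to -x (towards the robot), axis at y 0, 150 mm up; nothing above it. Origin at table height under the bar. A black plunger with a red face rides on the bar.
- full_tip (a point): Free end of the full hook, on the bar's axis 150 mm up, 53 mm to -x of the stand's origin. From 4 mm behind to 4 mm ahead of this point the bar turns up to 9 mm above its axis. A pack hanging on the bar has its underside 75 mm above the table; its window clears the turned-up end with the underside 80 to 89 mm up, centred sideways within 6 mm.
- spare_tip (a point): Free end of the spare hook, on the bar's axis 150 mm up, 53 mm to -x of the stand's origin. From 4 mm behind to 4 mm ahead of this point the bar turns up to 9 mm above its axis. A pack hanging on the bar has its underside 75 mm above the table; its window clears the turned-up end with the underside 80 to 89 mm up, centred sideways within 6 mm.
- stop_mount: Collar on the spare bar that carries the plunger; origin and axes are the spare stand's. The red face (18 x 22 mm, centre 33 mm below the bar axis) looks to -x and meets a hanging pack's flat back. It stands anywhere from x 0 to +24 mm, not measured. It yields to +x, 2.5 N per mm, 9 mm at most, then is solid; over 20 N breaks it.
- notepad: Notepad with white pages lying flat on the table, 135 (x) x 229 (y) x 10 mm, fixed. Origin at the centre of the underside.
- diluent_1: Bystander, loose: white bottle with a blue cap, 33 mm across, 58 mm tall; origin at the centre of its underside.
- diluent_2: Bystander, loose: white bottle with a blue cap, 33 mm across, 58 mm tall; origin at the centre of its underside.
- spray_bottle: Bystander, loose: small spray bottle, 35 x 36 mm, 120 mm tall; origin at the centre of its underside.

How it is judged:
On the way, in this order (a step that is already met when the one before it is completed fails the run):
1. the orange pack, on the spare hook, presses the plunger with more than 4 N for 0.2 s, while the blue pack still hangs on its hook (x of orange_pack in the frame of spare_stand between -0.032 and 0.03 m and y of orange_pack in the frame of spare_stand between -0.015 and 0.015 m and z of orange_pack in the frame of spare_stand between 0.066 and 0.095 m and angle between orange_pack's own z axis and vertical below 0.25 rad and x of blue_pack in the frame of full_stand between -0.05 and 0.03 m and y of blue_pack in the frame of full_stand between -0.015 and 0.015 m and z of blue_pack in the frame of full_stand between 0.066 and 0.095 m and contact force between orange_pack and stop_mount above 4 N), for 0.2 s.
2. the orange pack hangs on the spare hook, let go, while the blue pack still hangs on its hook (x of orange_pack in the frame of spare_stand between -0.032 and 0.03 m and y of orange_pack in the frame of spare_stand between -0.015 and 0.015 m and z of orange_pack in the frame of spare_stand between 0.068 and 0.082 m and angle between orange_pack's own z axis and vertical below 0.25 rad and x of blue_pack in the frame of full_stand between -0.05 and 0.03 m and y of blue_pack in the frame of full_stand between -0.015 and 0.015 m and z of blue_pack in the frame of full_stand between 0.066 and 0.095 m and contact force between orange_pack and the fingers below 0.1 N), for 0.2 s.
3. the blue pack is off its hook (more than 60 mm toward the free end from the stand's origin) (x of blue_pack in the frame of full_stand below -0.06 m).
At the end, for the whole second after the job is handed in: Orange pack hangs free by its tab on the spare hook, behind the turned-up end (underside 68 to 82 mm up, within 15 mm of the bar sideways, lean under 0.25 rad); blue pack stands upright (0.1 rad) on the notepad, its centre within 62 x 108 mm of the notepad centre; both let go and at rest (x of orange_pack in the frame of spare_stand between -0.032 and 0.03 m and y of orange_pack in the frame of spare_stand between -0.015 and 0.015 m and z of orange_pack in the frame of spare_stand between 0.068 and 0.082 m and angle between orange_pack's own z axis and vertical below 0.25 rad and x of blue_pack in the frame of notepad between -0.062 and 0.062 m and y of blue_pack in the frame of notepad between -0.108 and 0.108 m and z of blue_pack in the frame of notepad between 0.004 and 0.016 m and angle between blue_pack's own z axis and vertical below 0.1 rad and linear speed of blue_pack below 0.02 m/s and linear speed of orange_pack below 0.05 m/s); the robot touches nothing.
It fails at once if the orange pack pushes the plunger or its collar with more than 20 N (contact force between orange_pack and stop_mount above 20 N).
It fails at once if the fingers or arm push the plunger or its collar with more than 3 N (contact force between any of the arm, the fingers and stop_mount above 3 N).
It fails at once if the orange pack is dropped below the hook (underside under 35 mm) (height (world z) of orange_pack below 0.035 m).
It fails at once if the blue pack is dropped or set down hard: over 30 N on the notepad, or falls faster than 0.6 m/s (contact force between blue_pack and notepad above 30 N or linear speed of blue_pack above 0.6 m/s).
It fails at once if a bottle is moved more than 30 mm or tipped (distance of any of diluent_1, diluent_2, spray_bottle from where it was at the start of the episode above 0.03 m or angle between any of diluent_1, diluent_2, spray_bottle's own z axis and vertical above 0.4 rad).
It also fails if it takes over 72 s, if anything falls off the work surface, if the arm or the gripper's body presses on something with over 40 N, if the wrist force passes 120 N, or if a joint passes its speed limit or range.

## Working session

There is one attempt and no reset: what is moved stays moved. The work goes in short steps, each a Python script; the robot and the scene stay as the last script left them, time stands still between calls to the robot, and variables do not carry over. Pictures are saved under pics/ and viewed, at most 10 in all, crops included, and the job is handed in when it is done.

```bash
mkdir -p pics; ls; python3 - <<'E'
from bench import manip
import cv2,numpy as np
np.set_printoptions(precision=4,suppress=True)
for c in("scene","top"):
    im,d=manip.grab_frame(c); cv2.imwrite(f"pics/{c}0.png",im[:,:,::-1]); np.save(f"pics/{c}0.npy",d)
    k=manip.get_calibration(c); print(c,"cam pos",-k["R"].T@k["t"])
    for n in["orange_pack","blue_pack","full_stand","spare_stand","full_tip","spare_tip","stop_mount","notepad","diluent_1","spray_bottle"]:
        print(n,[(np.round(o["at"],4).tolist(),round(o["confidence"],2)) for o in manip.look_for(c,n)])
E
```

```text
pics
scene cam pos [ 0.0935 -0.6245  0.8466]
orange_pack [([0.5991, -0.1507, 0.119], 0.87), ([0.6299, 0.0914, 0.1502], 0.33)]
blue_pack [([0.6277, -0.159, 0.1298], 0.74)]
full_stand [([0.6446, -0.1545, 0.0103], 0.57)]
spare_stand [([0.6256, 0.0982, 0.0134], 0.85)]
full_tip [([0.6411, -0.1508, 0.0111], 0.83), ([0.4478, 0.3477, 0.0077], 0.64), ([0.6318, 0.0929, 0.1498], 0.47)]
spare_tip [([0.6231, 0.0944, 0.007], 0.9)]
stop_mount []
notepad [([0.447, 0.3445, 0.0086], 0.76)]
diluent_1 [([0.4286, -0.2795, 0.0394], 0.76), ([0.5046, -0.3355, 0.0441], 0.67)]
spray_bottle [([0.7322, 0.2459, 0.0696], 0.73)]
top cam pos [0.3397 0.0203 1.3744]
orange_pack [([0.5968, -0.1336, 0.1295], 0.58)]
blue_pack []
full_stand [([0.6211, -0.1423, 0.01], 0.89)]
spare_stand [([0.6138, 0.1006, 0.0096], 0.78)]
full_tip [([0.6215, -0.1371, 0.0088], 0.96)]
spare_tip [([0.6105, 0.0997, 0.0124], 0.74)]
stop_mount [([0.6341, 0.1004, 0.1537], 0.58)]
notepad []
diluent_1 [([0.5081, -0.3235, 0.0431], 0.69)]
spray_bottle [([0.7334, 0.2487, 0.0648], 0.44)]
```

View pics/scene0.png

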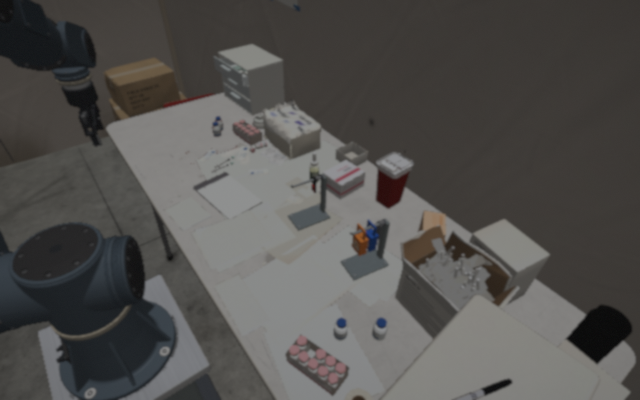

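View pics/top0.png

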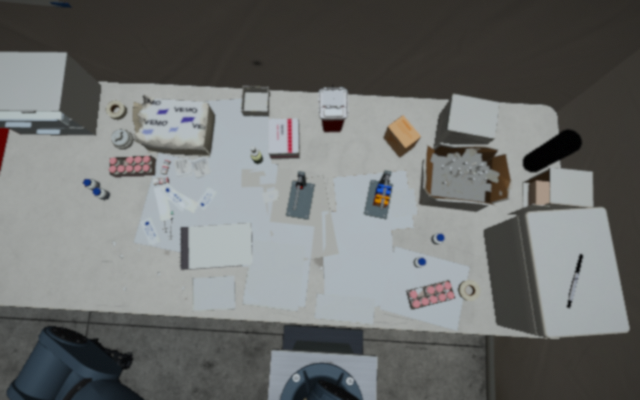

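The scene view shows the full stand at (363,262) with orange and blue packs at (362,240), the spare stand at (308,215) and the notepad at (230,195). The top view shows both stands turned by several degrees (posts at (301,180) and (385,178)), and the notepad at (218,246).

```bash
cat > vis.py <<'E'
from bench import manip
import cv2,numpy as np
np.set_printoptions(precision=4,suppress=True)
def cloud(c,im,d):
    k=manip.get_calibration(c);K=k["camera_matrix"]
    v,u=np.mgrid[:400,:640]
    P=np.stack([(u-K[0,2])/K[0,0]*d,(v-K[1,2])/K[1,1]*d,d],-1)
    W=(P-k["t"])@k["R"]; W[d<=0]=np.nan
    return W
E
python3 - <<'E'
from vis import *
C={}
for c in("scene","top"):
    im=cv2.imread(f"pics/{c}0.png"); d=np.load(f"pics/{c}0.npy"); W=cloud(c,im,d); C[c]=(im,W)
    x,y,z=W[...,0],W[...,1],W[...,2]; hsv=cv2.cvtColor(im,cv2.COLOR_BGR2HSV); V=hsv[...,2]
    print(c,"K",manip.get_calibration(c)["camera_matrix"][0,0])
    for n,cy in(("full",-.145),("spare",.098)):
        R=(abs(y-cy)<.09)&(x>.5)&(x<.76)
        m=R&(z>.003)&(z<.018)&(V<125)
        r=cv2.minAreaRect(W[m][:,:2].astype(np.float32)*1000); print(n,"plate",m.sum(),r,np.median(z[m]))
        print(" corners",cv2.boxPoints(r).round(0).tolist())
        m=R&(z>.135)&(z<.175)
        for p,q,v in zip(W[m],im[m],np.argwhere(m)):
            if c=="top" or n=="spare": print("  ",v[::-1],(p*1000).round(0),q[::-1])
    for nm,lo,hi in(("orange",5,20),("blue",100,125)):
        m=(hsv[...,0]>lo)&(hsv[...,0]<hi)&(hsv[...,1]>120)&(abs(y+.145)<.06)&(x>.54)&(x<.72)&(z>.05)
        Q=W[m]; print(nm,len(Q),np.percentile(Q,[2,50,98],axis=0) if len(Q) else 0)
    m=(abs(y-.345)<.16)&(abs(x-.447)<.11)&(z>.006)&(z<.016)
    print("pad",cv2.minAreaRect(W[m][:,:2].astype(np.float32)*1000),m.sum())
    big=im[140:270,250:420] if c=="top" else im[140:290,270:430]
    cv2.imwrite(f"pics/{c}crop.png",cv2.convertScaleAbs(cv2.resize(big,None,fx=4,fy=4,interpolation=2),alpha=1.6))
E
```

```text
scene K 381.07694774552687
full plate 851 ((652.9719848632812, -149.90829467773438), (82.60650634765625, 172.11270141601562), 83.9737777709961) 0.010070338340979193
 corners [[563.0, -182.0], [734.0, -200.0], [743.0, -118.0], [572.0, -100.0]]
spare plate 711 ((652.67041015625, 112.69281005859375), (218.5206298828125, 116.51812744140625), 15.016694068908691) 0.010254534157708621
 corners [[532.0, 141.0], [562.0, 28.0], [773.0, 85.0], [743.0, 197.0]]
   [319 174] [653. 106. 157.] [80 81 79]
   [320 174] [652. 100. 161.] [90 92 90]
   [321 174] [656. 100. 159.] [93 95 94]
   [322 174] [662. 103. 154.] [93 95 95]
   [323 174] [667. 104. 152.] [95 97 98]
   [318 175] [650. 106. 154.] [65 66 64]
   [319 175] [652. 105. 154.] [64 65 66]
   [320 175] [652.  99. 157.] [65 66 67]
   [321 175] [652.  95. 160.] [67 69 71]
   [322 175] [654.  93. 160.] [74 76 78]
   [323 175] [660.  95. 156.] [81 83 85]
   [324 175] [668. 100. 150.] [89 90 91]
   [313 176] [632. 107. 157.] [49 50 46]
   [314 176] [633. 104. 159.] [57 57 53]
   [315 176] [637. 105. 156.] [65 65 63]
   [316 176] [640. 103. 156.] [7
[... 24256 characters left out ...]
 104 108]
   [294 207] [561. 111. 156.] [103 110 113]
   [295 207] [562. 108. 153.] [101 109 112]
   [293 208] [558. 113. 157.] [ 92 102 105]
   [294 208] [559. 111. 152.] [ 99 107 110]
   [295 208] [558. 108. 156.] [ 95 105 107]
   [293 209] [554. 113. 161.] [ 90 100 103]
   [294 209] [554. 110. 163.] [ 94 103 107]
   [293 210] [552. 113. 155.] [ 85  98 102]
   [294 210] [552. 110. 158.] [ 87  99 103]
orange 112 [[ 0.5893 -0.158   0.0983]
 [ 0.6011 -0.1352  0.1306]
 [ 0.624  -0.1196  0.1642]]
blue 106 [[ 0.6221 -0.1614  0.1098]
 [ 0.6328 -0.1404  0.1327]
 [ 0.656  -0.1248  0.1641]]
pad ((446.77264404296875, 345.1543884277344), (319.6422424316406, 219.21498107910156), 89.98702239990234) 2193
```

View pics/topcrop.png

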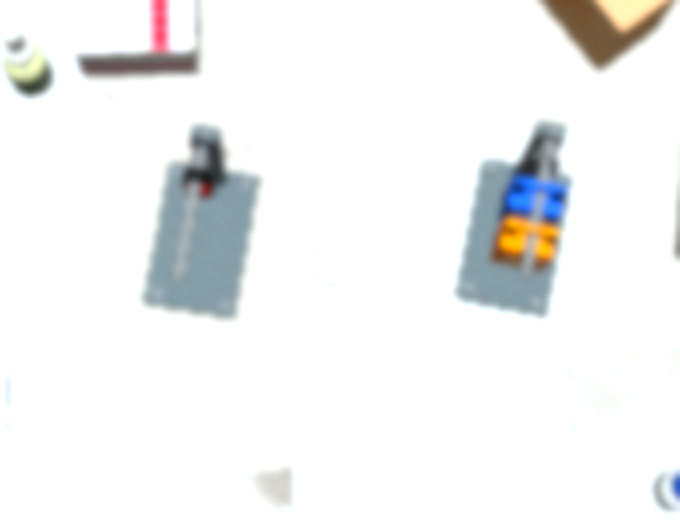

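View pics/scenecrop.png

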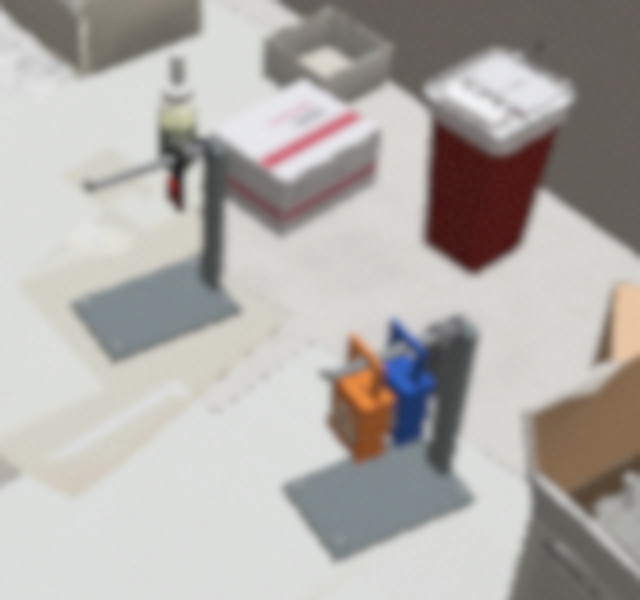

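The top crop shows the spare bar running from (178,275) to its post at (205,130), with the plunger's red face at about (205,188). Orange is at (528,240) and blue at (538,195). The scene crop confirms both packs hang straight, with free space above the bars.

Bar fits:
- **Full stand:** origin about (0.624, -0.143), yaw about -7.5°.
- **Spare stand:** origin about (0.607, 0.104), yaw about -6.2°.
- **Cross-check:** the post ends agree with both.

I'll grasp from above, straddling the tab.

```bash
cat > rob.py <<'E'
from vis import *
def Rt(th,s=1):
    y=s*np.array([-np.sin(th),np.cos(th),0]);z=np.array([0,0,-1.]);return np.column_stack([np.cross(y,z),y,z])
class St:
    def __init__(s,o,th): s.o=np.array(o);s.th=th;s.ax=np.array([np.cos(th),np.sin(th),0]);s.ay=np.array([-s.ax[1],s.ax[0],0])
    def p(s,x,z,y=0): return np.array([*s.o,0])+s.ax*x+s.ay*y+[0,0,z]
F=St([.624,-.143],np.radians(-7.5)); S=St([.607,.104],np.radians(-6.2))
G=.095  # TCP height when the pack hangs (underside .075)
def sgn():  # tool y sign nearest to the present one
    return 1 if manip.current_tcp_rot()[1,1]>0 else -1
def stat(t=""): print(t,"t",round(manip.current_time(),2),"ee",np.array(manip.current_ee_pos()),"F",np.array(manip.current_force()),"w",manip.current_grip_width(),"gf",manip.current_grip_force())
E
python3 - <<'E'
from rob import *
print(manip.current_tcp_rot()); s=sgn()
manip.move_ptp(F.p(-.021,.24),Rt(F.th,s)); stat("above")
im,_=manip.grab_frame("scene"); cv2.imwrite("pics/above.png",cv2.resize(im[120:300,250:450,::-1],None,fx=3,fy=3))
manip.move_l(F.p(-.021,G)); stat("down")
manip.set_gripper(0,40); stat("grip")
im,_=manip.grab_frame("scene"); cv2.imwrite("pics/grip.png",cv2.resize(im[180:290,300:430,::-1],None,fx=5,fy=5))
E
```

```text
[[-0.9548  0.2973 -0.    ]
 [ 0.2973  0.9548  0.    ]
 [ 0.      0.     -1.    ]]
above t 3.91 ee [ 0.6033 -0.1395  0.24  ] F [-1.0266  1.0207 -0.5437] w 0.9984906453802602 gf 0.0
down t 5.08 ee [ 0.6037 -0.1404  0.0959] F [ 0.6948  0.6696 -0.4646] w 1.0044077487462728 gf 0.0
grip t 5.56 ee [ 0.6034 -0.1403  0.0955] F [-1.1571  0.9426  4.002 ] w 0.45320312838577687 gf 41.97689824943154
```

View pics/grip.png

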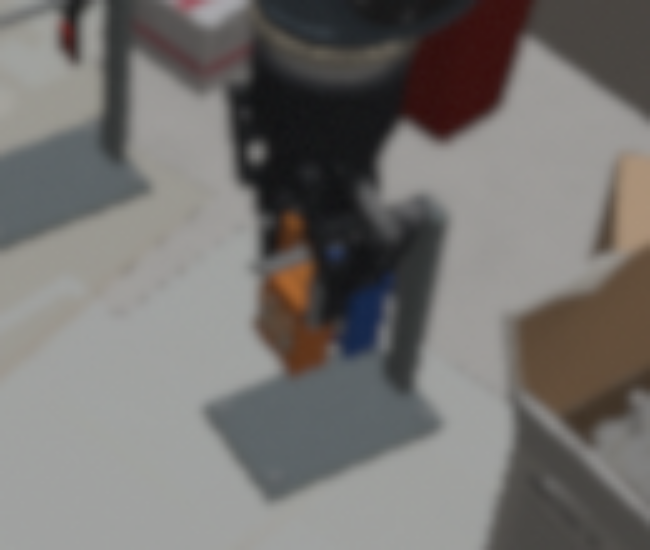

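The picture shows the fingers closed on orange at (300,290), with blue at (365,310) separate behind it. Next I lift, draw off, and check that blue stayed.

```bash
python3 - <<'E'
from rob import *
Z=G+.0095
manip.move_l(F.p(-.021,Z),max_speed=.05); stat("lift")
manip.move_l(F.p(-.055,Z),max_speed=.06); stat("mid")
manip.move_l(F.p(-.13,Z),max_speed=.12); stat("out")
a=S.p(-.13,Z)
manip.move_l(a,Rt(S.th,sgn()),max_speed=.15); stat("at spare")
for c in("scene","top"):
    im,d=manip.grab_frame(c); np.save(f"pics/{c}1.npy",d); cv2.imwrite(f"pics/{c}1.png",im[:,:,::-1])
    hsv=cv2.cvtColor(im,cv2.COLOR_RGB2HSV); W=cloud(c,im,d)
    for nm,lo,hi in(("orange",5,20),("blue",100,125)):
        m=(hsv[...,0]>lo)&(hsv[...,0]<hi)&(hsv[...,1]>120)&(abs(W[...,1])<.2)&(W[...,0]>.42)&(W[...,0]<.72)&(W[...,2]>.05)
        Q=W[m]; print(c,nm,len(Q),np.percentile(Q,[3,50,97],axis=0) if len(Q) else 0)
a=cv2.imread("pics/scene1.png")[140:290,250:420]
cv2.imwrite("pics/s1.png",cv2.convertScaleAbs(cv2.resize(a,None,fx=4,fy=4),alpha=1.5))
E
```

```text
lift t 5.95 ee [ 0.6032 -0.1403  0.1047] F [-0.1205  0.2165 -1.6633] w 0.4551151264290259 gf 41.51563769977656
mid t 6.67 ee [ 0.5697 -0.1359  0.1046] F [ 0.7344  0.2151 -1.3595] w 0.4553972080284958 gf 41.514644810959
out t 7.44 ee [ 0.4959 -0.1262  0.1047] F [ 0.118  -0.4725 -1.6733] w 0.4544231857469261 gf 41.51110121689271
at spare t 9.22 ee [0.4778 0.1176 0.1045] F [ 0.9505  0.503  -1.2408] w 0.4579508450988775 gf 41.509472841098614
scene orange 107 [[0.4623 0.094  0.0932]
 [0.469  0.1015 0.1287]
 [0.481  0.1359 0.1779]]
scene blue 180 [[ 0.62   -0.1673  0.0861]
 [ 0.6299 -0.1626  0.1281]
 [ 0.6528 -0.1387  0.1603]]
top orange 0 0
top blue 117 [[ 0.622  -0.1612  0.1065]
 [ 0.6317 -0.1393  0.1315]
 [ 0.6526 -0.125   0.1637]]
```

View pics/s1.png

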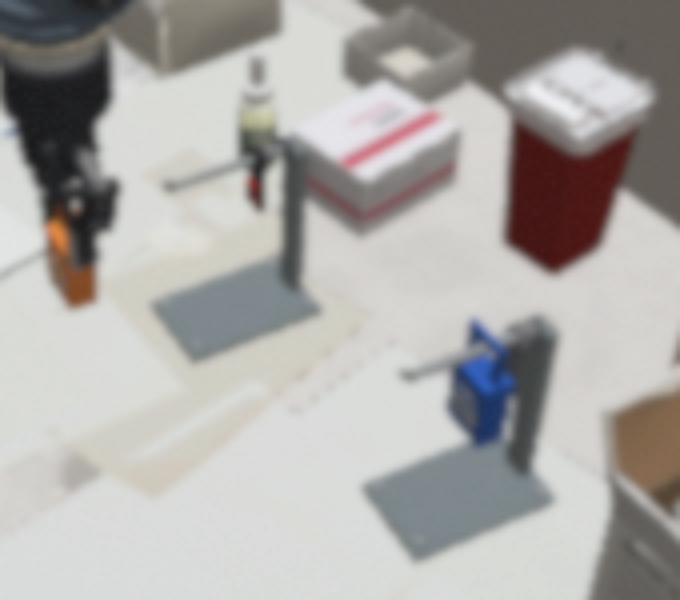

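Blue is unmoved at (480,385) on the full hook. Orange hangs upright in the gripper at (70,265), in front of the spare bar tip at (170,187). Now a guarded insertion.

```bash
cat >> rob.py <<'E'
def force(n=6):
    f=[]
    for _ in range(n): f.append(manip.current_force()); manip.dwell(.01)
    return np.mean(f,0)
E
python3 - <<'E'
from rob import *
Z=G+.0095
manip.move_l(S.p(-.075,Z),max_speed=.1); manip.dwell(.1); f0=force(10); print(f0,manip.current_ft_torque())
for x in np.arange(-.068,-.029,.005):
    manip.move_l(S.p(x,Z),max_speed=.05); f=force(4)-f0; print(round(x,3),f@S.ax,f@S.ay,f[2])
    if abs(f@S.ax)>3 or abs(f@S.ay)>3 or abs(f[2])>3: print("STOP");break
stat()
a=manip.grab_frame("scene")[0][150:240,260:380,::-1]
cv2.imwrite("pics/s2.png",cv2.convertScaleAbs(cv2.resize(a,None,fx=5,fy=5),alpha=1.5))
E
```

```text
[ 0.1311  0.4561 -0.9982] [-0.0018  0.0228  0.0265]
-0.068 0.11791662175966759 -0.46032876136269735 -0.12805868467588055
-0.063 -0.20653301941233268 -0.14903799583762206 0.08642004022605254
-0.058 0.17477625525124615 -0.5951858713834546 -0.0925628485952329
-0.053 0.03875274430434065 -0.513195496141646 -0.18104636024166798
-0.048 0.26282176051029743 -0.3895156975238334 -0.37967091431737143
-0.043 -0.5442337085842944 -0.4736620281915991 -0.055493782814973636
-0.038 -0.3097815525288026 -0.3427407220842495 0.014614791635934599
-0.033 -0.00392232781316036 -0.2578256769043675 -0.36880285105783417
 t 12.52 ee [0.5743 0.1075 0.1045] F [-0.378  -0.6324 -0.5834] w 0.4541620578038904 gf 41.51148519826165
```

View pics/s2.png

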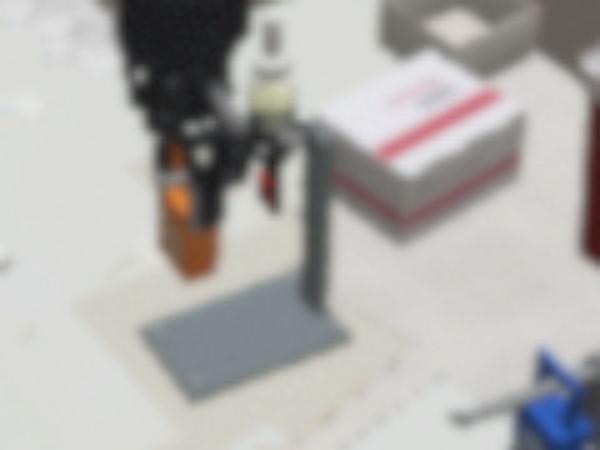

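The bar tip shows at (165,178), in front of the orange tab, so it is through the window. Now I lower slightly and push by feel.

```bash
python3 - <<'E'
from rob import *
Z=G+.003
manip.move_l(S.p(-.033,Z),max_speed=.04); manip.move_l(S.p(-.022,Z),max_speed=.05); manip.dwell(.1); f0=force(12); print(f0)
x=-.022; lim=.032; hit=None
while x<lim:
    x+=.001 if hit is not None else .002
    manip.move_l(S.p(x,Z),max_speed=.02); f=-(force(6)-f0)@S.ax; print(round(x,4),round(f,2),end="; ")
    if hit is None and f>1.3:
        f=-(force(10)-f0)@S.ax
        if f>1.3: hit=x
    if f>7.5: break
manip.dwell(.5); fl=-(force(10)-f0)@S.ax; print("\nheld",fl,"hit",hit); stat()
E
```

```text
[ 0.0439  0.1299 -0.9018]
-0.02 0.35; -0.018 0.38; -0.016 -0.02; -0.014 0.19; -0.012 -0.07; -0.01 0.12; -0.008 0.31; -0.006 0.13; -0.004 0.18; -0.002 0.18; 0.0 -0.08; 0.002 0.37; 0.004 0.07; 0.006 0.16; 0.008 3.15; 0.009 5.18; 0.01 6.82; 0.011 8.71; 
held 8.486646002928731 hit 0.008000000000000007
 t 19.52 ee [0.6169 0.1029 0.0979] F [-8.5696  0.6567  2.5525] w 0.4577380969989416 gf 41.91269938130063
```

The press held at 8.5 N for over 0.5 s, with a slope that matches the spring. Now back off, lower onto the bar, release and fetch blue.

```bash
python3 - <<'E'
from rob import *
manip.move_l(S.p(.003,G+.003),max_speed=.03); manip.move_l(S.p(.003,G+.0005),max_speed=.02); manip.dwell(.1); stat("lowered")
manip.set_gripper(1.0); manip.dwell(.4); stat("open")
manip.move_l(S.p(.003,.20),max_speed=.12)
manip.move_ptp(F.p(-.0,.22),Rt(F.th,sgn())); stat()
for c in("scene","top"):
    im,d=manip.grab_frame(c); hsv=cv2.cvtColor(im,cv2.COLOR_RGB2HSV); W=cloud(c,im,d)
    for nm,lo,hi in(("orange",5,20),("blue",100,125)):
        m=(hsv[...,0]>lo)&(hsv[...,0]<hi)&(hsv[...,1]>120)&(abs(W[...,1])<.2)&(W[...,0]>.54)&(W[...,0]<.72)&(W[...,2]>.05)
        Q=W[m]; print(c,nm,len(Q),np.percentile(Q,[3,50,97],axis=0) if len(Q) else 0)
    if c=="scene": cv2.imwrite("pics/s3.png",cv2.convertScaleAbs(cv2.resize(im[140:290,260:430,::-1],None,fx=4,fy=4),alpha=1.5))
E
```

```text
lowered t 20.31 ee [0.6103 0.1036 0.0956] F [ 0.6515 -0.5586  1.6099] w 0.45642449861939427 gf 41.725298904329975
open t 21.23 ee [0.61   0.1037 0.0955] F [-0.156  -0.2727 -0.6479] w 0.9985823009837346 gf 0.0
 t 23.23 ee [ 0.624  -0.1418  0.2197] F [-0.6239  0.8284  0.0604] w 0.9967506340654894 gf 0.0
scene orange 168 [[0.5954 0.0829 0.0864]
 [0.6063 0.0872 0.127 ]
 [0.6263 0.1158 0.158 ]]
scene blue 179 [[ 0.6206 -0.1671  0.0853]
 [ 0.6299 -0.1628  0.1278]
 [ 0.6489 -0.1393  0.16  ]]
top orange 105 [[0.5968 0.0854 0.1053]
 [0.6079 0.1003 0.1314]
 [0.6259 0.1215 0.1651]]
top blue 0 0
```

View pics/s3.png

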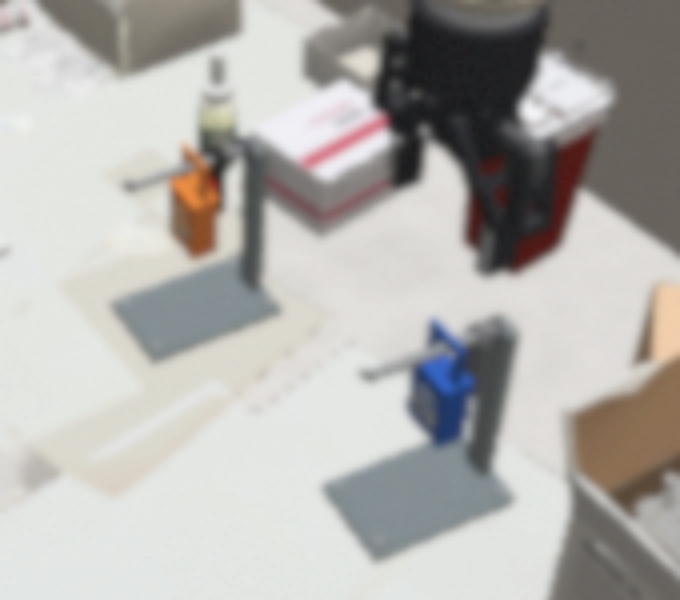

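Orange hangs on the spare hook at (195,210), and blue still hangs at (440,395). Now blue.

```bash
python3 - <<'E'
from rob import *
X=.0105; Z=G+.0095
manip.move_l(F.p(X,.22),max_speed=.15); manip.move_l(F.p(X,G),max_speed=.12); manip.set_gripper(0,40); stat("grip")
manip.move_l(F.p(X,Z),max_speed=.05); manip.dwell(.1); f0=force(); print(f0)
for x in(-.03,-.045,-.06,-.08):
    manip.move_l(F.p(x,Z),max_speed=.06); f=force(4)-f0; print(x,f)
    if np.abs(f).max()>4: print("STOP"); raise SystemExit
manip.move_l(F.p(-.14,Z),max_speed=.12); stat("out")
th=0.
manip.move_l([.447,.345,.12],Rt(th,sgn()),max_speed=.22); stat("over pad")
im,d=manip.grab_frame("scene"); cv2.imwrite("pics/s4.png",cv2.convertScaleAbs(cv2.resize(im[100:250,150:330,::-1],None,fx=4,fy=4),alpha=1.5))
E
```

```text
grip t 25.26 ee [ 0.6346 -0.1444  0.0954] F [-0.2797 -0.2367  2.2973] w 0.454120045482847 gf 42.17576200506301
[ 0.1926 -0.1218 -0.8947]
-0.03 [-0.2303  0.2277  0.5126]
-0.045 [ 0.0995 -0.14    0.3139]
-0.06 [0.1457 0.3056 0.1591]
-0.08 [-0.0713  0.5052  0.0384]
out t 28.64 ee [ 0.486  -0.1249  0.1048] F [0.5015 0.5819 0.5721] w 0.45704109116538266 gf 41.86747641884722
over pad t 30.93 ee [0.4471 0.3444 0.12  ] F [ 0.5403  0.4161 -0.8325] w 0.45612094285023214 gf 41.875468027210445
```

View pics/s4.png

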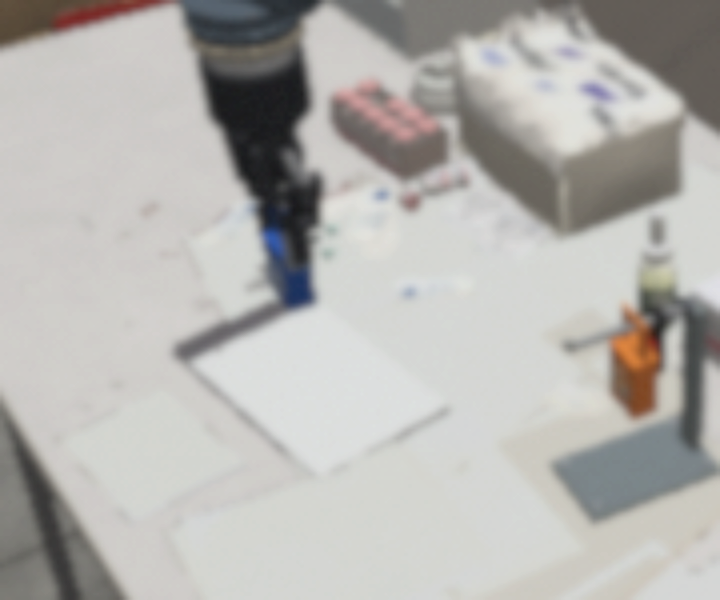

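Blue is held upright above the pad; height shifts it in the view to (290,270), with the pad's centre at about (320,385) in the crop. I'll check that point by projection, then lower by feel.

```bash
python3 - <<'E'
from rob import *
k=manip.get_calibration("scene"); p=k["R"]@np.array([.447,.345,.01])+k["t"]; p=k["camera_matrix"]@p; print("crop px",(p[:2]/p[2]-[150,100])*4)
q=manip.current_ee_pos(); P=np.array([.447,.345,0])
manip.move_l(P+[0,0,.036],max_speed=.1); manip.dwell(.1); f0=force(10)
z=.036
while z>.024:
    z-=.001; manip.move_l(P+[0,0,z],max_speed=.02); f=(force(5)-f0)[2]; print(round(z,3),round(f,2),end="; ")
    if f>2: break
stat("\ndown")
manip.set_gripper(1.0); manip.dwell(.3)
manip.move_l(P+[0,0,.2],max_speed=.12); manip.move_l([.36,.2,.3],max_speed=.2); manip.dwell(.3); stat()
for c in("scene","top"):
    im,d=manip.grab_frame(c); hsv=cv2.cvtColor(im,cv2.COLOR_RGB2HSV); W=cloud(c,im,d)
    for nm,lo,hi,cx,cy in(("orange",5,20,.61,.1),("blue",100,125,.447,.345)):
        m=(hsv[...,0]>lo)&(hsv[...,0]<hi)&(hsv[...,1]>120)&(abs(W[...,1]-cy)<.07)&(abs(W[...,0]-cx)<.07)
        Q=W[m]; print(c,nm,len(Q),np.percentile(Q,[3,50,97],axis=0) if len(Q) else 0)
    if c=="scene": cv2.imwrite("pics/s5.png",cv2.convertScaleAbs(cv2.resize(im[100:290,150:400,::-1],None,fx=3,fy=3),alpha=1.5))
E
```

```text
crop px [308.8816 379.9094]
0.035 -0.05; 0.034 -0.29; 0.033 -0.37; 0.032 -0.02; 0.031 -0.39; 0.03 0.1; 0.029 -0.01; 0.028 -0.18; 0.027 0.49; 0.026 8.47; 
down t 35.08 ee [0.4471 0.3451 0.0266] F [-2.0964 -0.8737  8.0783] w 0.46238763208008216 gf 42.142566056263604
 t 38.93 ee [0.36   0.2002 0.2997] F [-0.3532  0.5465 -0.3342] w 0.9998762408207136 gf 0.0
scene orange 169 [[0.5958 0.0823 0.0851]
 [0.6064 0.0877 0.1279]
 [0.6265 0.1154 0.1596]]
scene blue 98 [[0.4328 0.3259 0.0164]
 [0.4424 0.33   0.0545]
 [0.4511 0.3561 0.0887]]
top orange 114 [[0.5968 0.0855 0.0149]
 [0.6085 0.0992 0.1313]
 [0.6378 0.1214 0.1631]]
top blue 62 [[0.4405 0.3304 0.056 ]
 [0.4492 0.3506 0.0627]
 [0.457  0.3646 0.0955]]
```

View pics/s5.png

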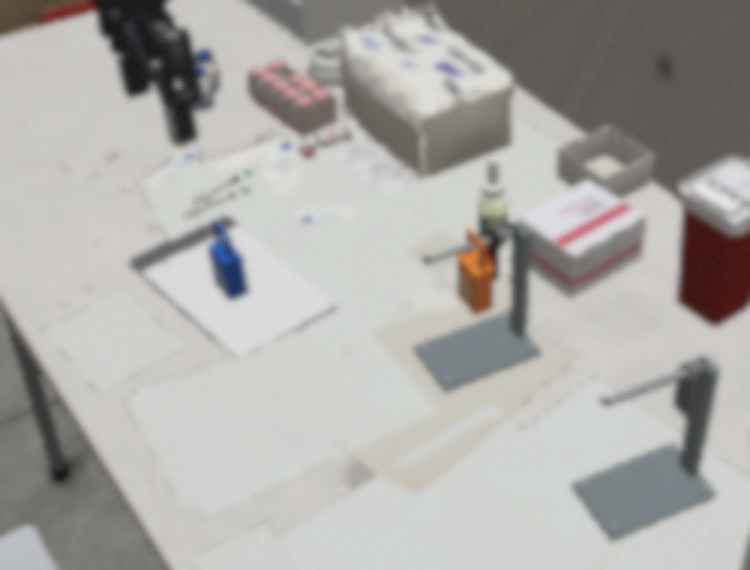

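Blue stands upright on the notepad at (228,265), orange hangs on the spare hook at (475,275), and the bottles are untouched.

```bash
python3 -c "
from bench import manip
print(manip.sign_off())"
```

```text
the job is handed in; nothing more can be done
None
```

I handed the job in at about 39 s: orange hangs on the spare hook after pressing the plunger at about 8.5 N, and blue stands upright on the notepad; the bottles were not disturbed in the last picture, and no verdict came back.

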